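Lock the open cam clamp on a carving board

ROBOT

A 6-joint arm with a two-finger parallel gripper is mounted at the origin on the work surface. World frame = base frame: x ahead of the robot, y to its left, z up, the work surface at z = 0. Lengths are in m, angles in rad, forces in N, time in s.
With the tool pointing down it reaches from about 0.2 to 0.875 m from the base axis. Payload 3.4 kg.
Tool frame: the origin (TCP) lies between the finger pads; the fingertips stand 17 mm ahead of it and the grasp point (between the pads) lies 2 mm behind it (robot.finger_overhang is the distance from the TCP to the fingertips, in m); z points along the fingers, y is the direction in which the jaws open and shut (so a half turn about z gives the same grasp; the last joint's range is limited). The gripper opens to 94 mm and grips with 3 to 60 N. Pads are 16 mm wide; open, the fingers measure 119 mm over their backs; the gripper's body (75 mm by 177 mm) begins 78 mm behind the grasp point.
Start: joints at [1.012, 0.276, 1.505, -0, 1.361, -0.121], TCP at [0.244, 0.521, 0.222] pointing down, gripper open.
Joint ranges: [-2.89, 2.89], [-0.75, 2.08], [0.22, 2.7], [-1.18, 4.32], [0.11, 2.71], [-2.7, 2.7]. Speed limits (rad/s): [2.57, 2.57, 3.14, 3.14, 3.14, 3.14].

INTERFACE

Orientations are given as a unit quaternion [w, x, y, z].
In Python, from rig import robot, vision, job, finder gives the robot as it stands. The module is installed in compiled form; this text tells all that it offers.
- The arm moves only by the shell command python3 -m handwheel 'ROWS' [FORCE]. ROWS is JSON, a list of rows, each a list of 3 entries, a list of its own where there are three numbers: the shift along the tool's x, y, z in m, then the turn, a rotation vector about the tool's x, y, z in rad, then the finger opening in m, from 0 to 0.094. In form: [[[tx, ty, tz], [ax, ay, az], jaw], ...]. A call has exactly 8 rows; each row shifts and turns the commanded pose from where the row before left it, along the tool's axes as they then stand; what a row does not reach is not made up. A row lasts 1/8 s, in which the tool goes at most 62.5 mm and 10.7 degrees, less where a joint would pass 70% of its speed; a pose out of reach is approached as far as the arm can. A call with a gripper value outside its range is refused whole. The fingers move at their own pace and stop on an object; FORCE is the grip in N (left out, the last holds). Time passes only in rows, so rows that do not move let the fingers close, or fill a call up. It gives the time, the measured TCP pose, the force and the opening at its end, in the units of the state.
- robot.state(): the state, without advancing time (a new reading comes with each control period).
- vision.grab_frame(name): name is "scene" or "side" or "wrist"; returns a dict with "color" (400x640x3 uint8, red, green, blue), "intrinsics" (3x3 intrinsics, pixels), "dist_coeffs" ([k1, k2, p1, p2, k3] as OpenCV has them; the pictures are not rectified), "world_from_camera" (4x4, takes a point from camera to world coordinates); the wrist camera has in their place "mount" (4x4, takes a point from camera to tool coordinates, whose origin is the TCP and whose axes are the flange's). Camera axes: x right, y up, looking along -z (the intrinsics and any distortion apply to the point x, -y, -z); pixel columns grow to the right and rows downward; lengths in m; the calibration is good to about 2 mm. A picture is of the moment at which its call begins: read the wrist's pose just before it. There is no depth.
- job.job_done(): hands the job in, once; it reports no verdict.
Trained networks look in the newest picture that a camera, given by its name, has taken for a name from the list of things; names that differ only in an ending like _2 or _b are one class to them, and where a whole thing is asked for, a point or a joint stands for the part that bears it (a point fixed in the world has none). Each returns a list of dicts, best first, with "score" (0 to 1); they miss things now and then, are a little off and sometimes report something else, mostly with a low value. They report only what shows in the picture. A call takes as long as a camera call.
- finder.find_in(camera, name): "rect" ([left, top, width, height] in pixels, round what is visible of it).
The state is a dict: "t": time; "qpos": joint angles; "qd": joint speeds; "joint_torque": joint torques, N m; "tcp_pos": TCP position; "orientation": TCP orientation; "force": force on the tool from outside, world axes, zero at the start; "moment": the same for the moment, N m; "finger_gap": opening from 0.0 (shut) to 1.0 (fully open).
Only numpy, scipy, OpenCV 4.12 (cv2) and the standard library are available. Lean on these libraries where they do the work, as an engineer would, in place of code of your own. Each camera call takes 0.05 s, during which the arm holds its last target.

TASK

Two identical clamps with wooden bar grips stand on the rail at the near edge of the carving board. One is already locked, its steel toe reaching over the carved panel; the other is open, its toe lying along the rail. Turn the open clamp clockwise (seen from above) until it clicks past its detent and stays against its stop with its toe over the panel, then let go; leave the other clamp locked.

Things in the scene. Friction and masses are not known exactly. Their poses are not given: they have to be found in the camera images.
- latch_grip (a point): Open clamp, left or right: point on its axis at grip height, 77 mm above the bench. In mm: upright wooden bar grip 52 long, 16 thick; its top is 16 above the point. 26 below the point: the top of a steel disc, 42 across, with a flat toe reaching 70 from the axis. All turn together. Site x: along the bar towards the toe; z: up; pinch across the bar's thickness (y).
- latch (a joint): Turn of the open clamp, rad, clockwise from above: 0 at its open stop (start), 1.30 at the locked stop, toe across the panel. A sprung detent resists with up to 0.17 N m (strongest at the start) and has its hump at 0.85: let go before it, the clamp springs back to 0; past it, it snaps on to 1.30 by itself.
- mate_grip (a point): The same point on the identical clamp that is already locked (toe over the panel), 150 to 220 mm beside the open one along the rail. Leave it alone.
- mate (a joint): Turn of the locked clamp in rad: 1.30 (its locked stop) at the start; it should stay so.

How it is judged:
At the end, for the whole second after the job is handed in: The clamp that was open is past its detent and within 10 degrees of its locked stop (joint above 1.12 rad), at rest; the other clamp is still within 10 degrees of its locked stop (value of joint each of latch, mate above 1.12 rad and velocity of joint latch between -0.1 and 0.1 rad/s); the robot touches nothing.
It fails at once if the clamp that was already locked is turned more than 10 degrees from its stop (value of joint mate below 1.12 rad).
It also fails if it takes over 32 s, if anything falls off the work surface, if the arm or the gripper's body presses on something with over 40 N, if the wrist force passes 120 N, or if a joint passes its speed limit or range.

## Working session

There is one attempt and no reset: what is moved stays moved. The work goes in short steps, Python scripts to look and compute and a shell command to move; the robot and the scene stay as the last step left them, time stands still between calls to the robot, and variables do not carry over. Pictures are saved under pics/ and viewed, and the job is handed in when it is done.

```bash
mkdir -p pics
python3 - <<'E'
from rig import robot, vision, job, finder
import cv2,json
s=robot.state()
print({k:s[k] for k in('t','qpos','tcp_pos','orientation','finger_gap')})
for c in("scene","side","wrist"):
    f=vision.grab_frame(c); cv2.imwrite(f"pics/{c}0.png",f["color"][...,::-1])
    print(c,f["intrinsics"],f["dist_coeffs"],f.get("world_from_camera",f.get("mount")))
    for n in("latch_grip","mate_grip"): print(n,finder.find_in(c,n)[:4])
E
```

```text
{'t': 0.0, 'qpos': array([ 1.01199813e+00,  2.76576733e-01,  1.50611861e+00, -4.37278506e-05,
        1.36071040e+00, -1.21009698e-01]), 'tcp_pos': array([0.24349773, 0.52029592, 0.22162094]), 'orientation': array([-2.82082542e-04,  2.17145831e-01,  9.76138753e-01, -8.61804779e-04]), 'finger_gap': 1.0002655852771845}
scene [[500.45506798   0.         321.16716416]
 [  0.         500.45506798 202.5341608 ]
 [  0.           0.           1.        ]] [-0.0686542  0.         0.         0.         0.       ] [[ 0.46411037 -0.61494884  0.63752607  1.0241714 ]
 [ 0.88573107  0.3148315  -0.34111815 -0.23919933]
 [ 0.00905692  0.72299312  0.69079586  0.61321732]
 [ 0.          0.          0.          1.        ]]
latch_grip [{'rect': [195.2, 226.8, 67.0, 38.0], 'score': 0.95}]
mate_grip [{'rect': [306.1, 170.0, 38.6, 50.9], 'score': 0.9}]
side [[459.36973701   0.         320.7473639 ]
 [  0.         459.36973701 195.56739683]
 [  0.           0.           1.        ]] [-0.11584244  0.          0.          0.          0.        ] [[ 0.8854348   0.26091707 -0.38461343  0.28667613]
 [-0.46454633  0.47154735 -0.74955974 -0.53296938]
 [-0.01420949  0.84235704  0.53873251  0.47455902]
 [ 0.          0.          0.          1.        ]]
latch_grip [{'rect': [326.7, 243.3, 39.0, 51.9], 'score': 0.6}]
mate_grip [{'rect': [251.7, 186.7, 55.0, 46.4], 'score': 0.76}]
wrist [[298.09101858   0.         320.17551275]
 [  0.         298.09101858 201.60963141]
 [  0.           0.           1.        ]] [-0.0336091  0.         0.         0.         0.       ] [[-4.86196312e-04  9.59939212e-01  2.80207910e-01  8.24623727e-02]
 [ 9.99999782e-01  5.91694412e-04 -2.91906325e-04  1.88355446e-04]
 [-4.46009782e-04  2.80207707e-01 -9.59939291e-01 -1.62242701e-01]
 [ 0.00000000e+00  0.00000000e+00  0.00000000e+00  1.00000000e+00]]
latch_grip []
mate_grip []
```

View pics/scene0.png

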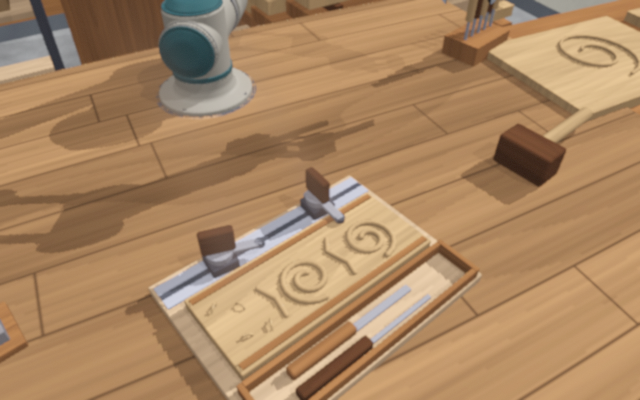

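View pics/side0.png

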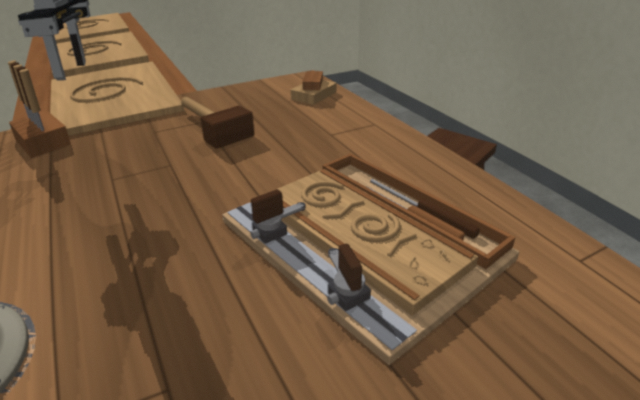

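```bash
cat > h.py <<'E'
import numpy as np,cv2
from rig import vision,robot
def ray(f,uv,T=None):
    p=cv2.undistortPoints(np.array([[uv]],float),f["intrinsics"],np.array(f["dist_coeffs"]))[0,0]
    T=f["world_from_camera"] if T is None else T
    return T[:3,3],T[:3,:3]@np.array([p[0],-p[1],-1.])
def atz(f,uv,z,T=None):
    o,d=ray(f,uv,T); return o+d*(z-o[2])/d[2]
E
python3 - <<'E'
from h import *
for c,r in(("scene",[(228.7,245.8),(325.4,195.5)]),("side",[(346,269),(279,210)])):
    f=vision.grab_frame(c)
    for uv in r: print(c,uv,atz(f,uv,.077).round(4))
E
```

```text
scene (228.7, 245.8) [ 0.5483 -0.1329  0.077 ]
scene (325.4, 195.5) [0.5181 0.039  0.077 ]
side (346, 269) [ 0.5174 -0.1509  0.077 ]
side (279, 210) [0.4952 0.0148 0.077 ]
```

The scene picture shows the open clamp at about (216,245), its toe lying along the rail towards (262,241). The locked clamp is at about (317,190), its toe over the panel. I'll zoom in to get exact points on the bars.

Run:
```python
import cv2,numpy as np
a=cv2.imread("pics/scene0.png")[155:285,180:360]; b=cv2.imread("pics/side0.png")[175:315,235:385]
a=cv2.resize(a,None,fx=4.4,fy=4.4,interpolation=2); b=cv2.resize(b,None,fx=4.2,fy=4.2,interpolation=2)
for im,f,x0,y0 in((a,4.4,180,155),(b,4.2,235,175)):
    for k in range(0,200,20):
        cv2.putText(im,str(x0+k),(int(k*f),10),0,.4,(0,0,255));cv2.line(im,(int(k*f),12),(int(k*f),18),(0,0,255))
        cv2.putText(im,str(y0+k),(0,int(k*f)+4),0,.4,(0,0,255))
cv2.imwrite("pics/za.png",a);cv2.imwrite("pics/zb.png",b)
```

```text
(no output)
```

View pics/za.png

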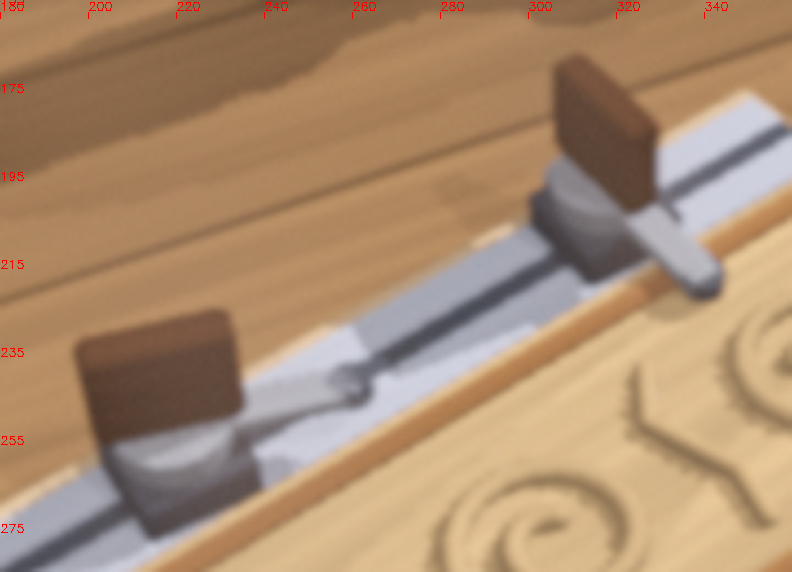

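View pics/zb.png

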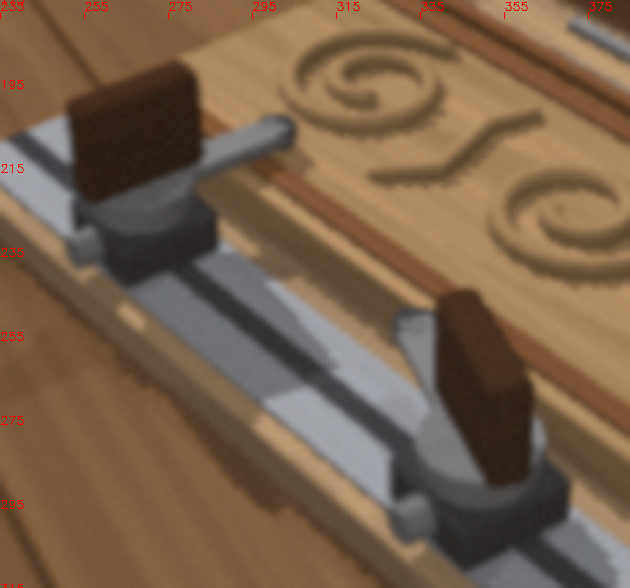

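Run:
```python
from h import *
F={}
for c,f0,o,r in(("scene",4.4,(180,155),[(155,333),(80,352),(231,317),(606,95),(567,60),(645,133)]),("side",4.2,(235,175),[(485,342),(458,293),(513,390),(133,84),(72,103),(194,66)])):
    f=F[c]=vision.grab_frame(c)
    for p in r:
        uv=(p[0]/f0+o[0],p[1]/f0+o[1]); print(c,np.round(uv,1),atz(f,uv,.093).round(4))
def tri(a,b):
    o1,d1=ray(F["scene"],a);o2,d2=ray(F["side"],b)
    s=np.linalg.lstsq(np.c_[d1,-d2],o2-o1,rcond=None)[0]
    print((o1+s[0]*d1).round(4),(o2+s[1]*d2).round(4))
tri((155/4.4+180,333/4.4+155),(485/4.2+235,342/4.2+175))
tri((606/4.4+180,95/4.4+155),(133/4.2+235,84/4.2+175))
```

```text
scene [215.2 230.7] [ 0.5267 -0.1433  0.093 ]
scene [198.2 235. ] [ 0.5237 -0.1675  0.093 ]
scene [232.5 227. ] [ 0.5312 -0.1189  0.093 ]
scene [317.7 176.6] [0.4886 0.0405 0.093 ]
scene [308.9 168.6] [0.4646 0.0368 0.093 ]
scene [326.6 185.2] [0.5133 0.0434 0.093 ]
side [350.5 256.4] [ 0.5253 -0.1483  0.093 ]
side [344.  244.8] [ 0.53   -0.1238  0.093 ]
side [357.1 267.9] [ 0.5213 -0.1711  0.093 ]
side [266.7 195. ] [0.4864 0.04   0.093 ]
side [252.1 199.5] [0.4619 0.0388 0.093 ]
side [281.2 190.7] [0.5112 0.0406 0.093 ]
[ 0.5257 -0.1431  0.0919] [ 0.527  -0.1456  0.0902]
[0.4871 0.0413 0.0915] [0.4869 0.0417 0.0919]
```

```bash
python3 -m handwheel '[[[-0.033,-0.030,0],[0,0,0],0.094],[[-0.033,-0.030,0],[0,0,0],0.094],[[-0.033,-0.030,0],[0,0,0],0.094],[[-0.033,-0.030,0],[0,0,0],0.094],[[-0.033,-0.030,0],[0,0,0],0.094],[[-0.033,-0.030,0],[0,0,0],0.094],[[-0.033,-0.030,0],[0,0,0],0.094],[[-0.033,-0.030,0],[0,0,0],0.094]]' 30
python3 -m handwheel '[[[-0.033,-0.030,0],[0,0,0],0.06],[[-0.033,-0.030,0],[0,0,0],0.06],[[-0.033,-0.030,0],[0,0,0],0.06],[[-0.033,-0.030,0],[0,0,0],0.06],[[-0.033,-0.030,0],[0,0,0],0.06],[[-0.033,-0.030,0],[0,0,0],0.06],[[0,0,0],[0,0,0.18],0.06],[[0,0,0],[0,0,0.18],0.06]]'
python3 -m handwheel '[[[0,0,0],[0,0,0.18],0.06],[[0,0,0],[0,0,0.18],0.06],[[0,0,0],[0,0,0.18],0.06],[[0,0,0],[0,0,0.18],0.06],[[0,0,0],[0,0,0.18],0.06],[[0,0,0],[0,0,0.04],0.06],[[0,0,0],[0,0,0],0.06],[[0,0,0],[0,0,0],0.06]]'
cat >> h.py <<'E'
from scipy.spatial.transform import Rotation as R
def off(goal,jawyaw):
    s=robot.state();r=R.from_quat(np.roll(s["orientation"],-1)).as_matrix()
    y=np.degrees(np.arctan2(r[1,1],r[0,1]))
    print("t",s["t"],"tcp",s["tcp_pos"].round(4),"q",s["qpos"].round(3),"jaw yaw",y.round(2),"zaxis",r[:,2].round(4))
    print("tool shift",(r.T@(np.array(goal)-s["tcp_pos"])).round(4),"turn",np.radians((y-jawyaw+90)%180-90).round(3))
    return s,r
E
python3 - <<'E'
from h import *
from rig import finder
s,r=off([.526,-.1455,.079],-9.6)
f=vision.grab_frame("wrist");cv2.imwrite("pics/w1.png",f["color"][...,::-1])
print(finder.find_in("wrist","latch_grip"))
T=np.eye(4);T[:3,:3]=r;T[:3,3]=s["tcp_pos"];np.save("T1.npy",T@f["mount"])
E
```

```text
t: 1.65
tcp_pos: [0.3816, 0.1902, 0.2227]
orientation: [0.0, 0.217, 0.976, 0.0]
force: [0.4, -0.6, -0.7]
finger_gap: 1.001
t: 2.65
tcp_pos: [0.4843, -0.0562, 0.2223]
orientation: [-0.0, 0.392, 0.92, 0.0]
force: [-0.6, 0.1, -0.0]
finger_gap: 0.637
t: 3.65
tcp_pos: [0.4842, -0.0555, 0.2225]
orientation: [0.0, 0.763, 0.646, 0.0]
force: [0.2, -0.3, 0.6]
finger_gap: 0.638
t 3.65 tcp [ 0.4842 -0.0555  0.2225] q [-0.257  0.143  1.681  0.     1.317 -0.091] jaw yaw -9.53 zaxis [ 2.e-04  0.e+00 -1.e+00]
tool shift [-0.0819  0.0561  0.1435] turn 0.001
[{'rect': [351.5, 197.6, 25.9, 91.0], 'score': 0.68}]
```

View pics/w1.png

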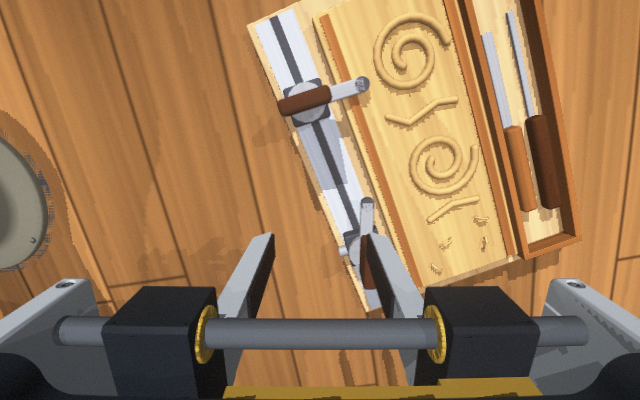

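The wrist picture shows the open clamp at about (367,262), partly behind the right finger, with its bar and toe upright in the image as expected. I'll move sideways into line and look again.

```bash
python3 -m handwheel '[[[-0.010,0.014,0],[0,0,0],0.06],[[-0.010,0.014,0],[0,0,0],0.06],[[-0.010,0.014,0],[0,0,0],0.06],[[0,0.014,0],[0,0,0],0.06],[[0,0,0],[0,0,0],0.06],[[0,0,0],[0,0,0],0.06],[[0,0,0],[0,0,0],0.06],[[0,0,0],[0,0,0],0.06]]'
python3 - <<'E'
from h import *
s,r=off([.526,-.1455,.079],-9.6)
f=vision.grab_frame("wrist");im=f["color"][...,::-1]
T=np.eye(4);T[:3,:3]=r;T[:3,3]=s["tcp_pos"];T=T@f["mount"];np.save("T1.npy",T)
cv2.imwrite("pics/w2.png",cv2.resize(im[160:300,240:400],None,fx=4,fy=4,interpolation=2))
for p in [(.526,-.1455,.093)]:
    c=np.linalg.inv(T)@np.r_[p,1]
    print(cv2.projectPoints(np.array([[c[0],-c[1],-c[2]]]),np.zeros(3),np.zeros(3),f["intrinsics"],np.array(f["dist_coeffs"]))[0])
E
```

```text
t: 4.75
tcp_pos: [0.5341, -0.094, 0.2227]
orientation: [0.0, 0.763, 0.646, 0.0]
force: [-0.3, -0.2, -0.1]
finger_gap: 0.637
t 4.75 tcp [ 0.5341 -0.094   0.2227] q [-0.303  0.226  1.573  0.     1.342 -0.136] jaw yaw -9.55 zaxis [ 2.e-04  1.e-04 -1.e+00]
tool shift [-0.0521  0.0006  0.1437] turn 0.001
[[[321.21839172 245.91382375]]]
```

View pics/w2.png

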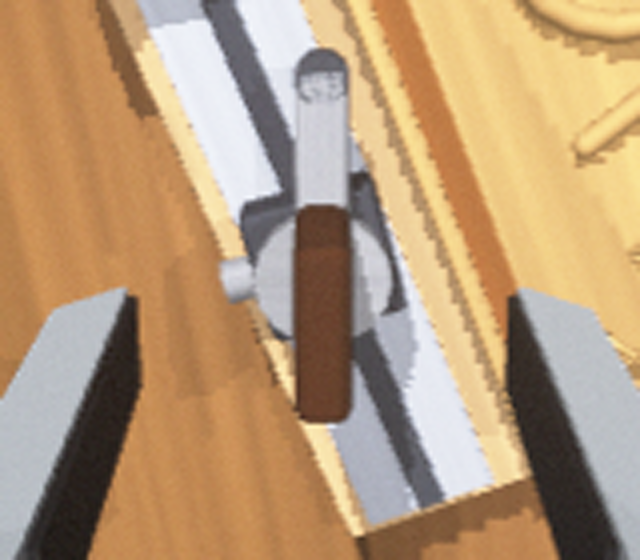

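The bar is at column 321, row about 244. The prediction was (321,246), so position and yaw agree. I'll centre the tool over it and descend.

```bash
python3 -m handwheel '[[[-0.026,0,0],[0,0,0],0.06],[[-0.026,0,0],[0,0,0],0.06],[[0,0,0.03],[0,0,0],0.06],[[0,0,0.04],[0,0,0],0.06],[[0,0,0.04],[0,0,0],0.06],[[0,0,0.022],[0,0,0],0.06],[[0,0,0.011],[0,0,0],0.06],[[0,0,0],[0,0,0],0.06]]'
python3 - <<'E'
from h import *
s,r=off([.526,-.1455,.079],-9.6);print(s["force"])
for c in("scene","side"):
    cv2.imwrite(f"pics/{c}3.png",cv2.resize(vision.grab_frame(c)["color"][130:330,150:400,::-1],None,fx=3,fy=3)[:600])
E
```

```text
t: 5.8
tcp_pos: [0.5256, -0.1455, 0.0793]
orientation: [-0.0, 0.764, 0.646, -0.0]
force: [-0.6, -0.5, -0.6]
finger_gap: 0.639
t 5.8 tcp [ 0.5256 -0.1455  0.0793] q [-0.398  0.352  1.781  0.     1.01  -0.231] jaw yaw -9.57 zaxis [-6.e-04  4.e-04 -1.e+00]
tool shift [0.0001 0.0004 0.0003] turn 0.001
[-0.55626005 -0.50736248 -0.57743092]
```

View pics/side3.png

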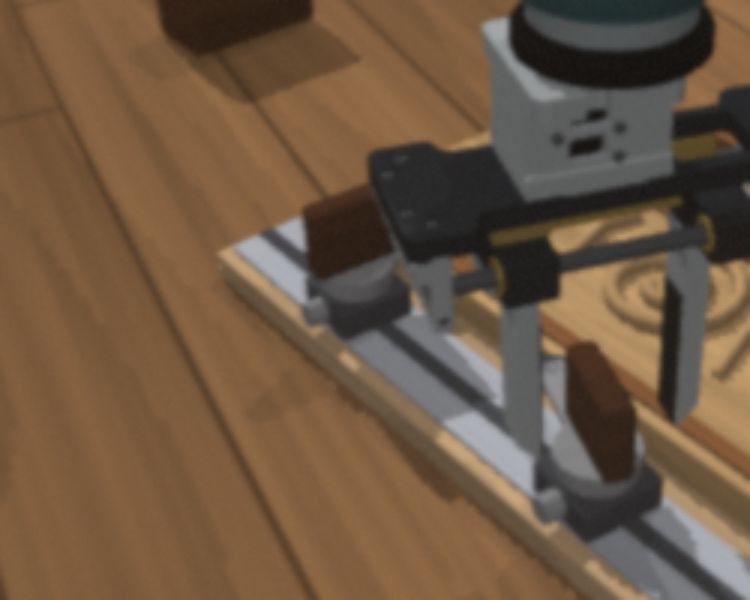

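The fingers straddle the bar, one on each side. Closing now.

```bash
python3 -m handwheel '[[[0,0,0],[0,0,0],0.0],[[0,0,0],[0,0,0],0.0],[[0,0,0],[0,0,0],0.0],[[0,0,0],[0,0,0],0.0],[[0,0,0],[0,0,0],0.0],[[0,0,0],[0,0,0],0.0],[[0,0,0],[0,0,0],0.0],[[0,0,0],[0,0,0],0.0]]' 35
```

```text
t: 6.9
tcp_pos: [0.5256, -0.1456, 0.0795]
orientation: [-0.0, 0.764, 0.646, -0.0]
force: [-2.0, 0.4, 1.1]
finger_gap: 0.168
```

Gap 0.168 × 94 = 15.8 mm, which matches the 16 mm bar. Now the clockwise turn (+z of the tool).

```bash
python3 -m handwheel '[[[0,0,0],[0,0,0.1],0.0],[[0,0,0],[0,0,0.1],0.0],[[0,0,0],[0,0,0.1],0.0],[[0,0,0],[0,0,0.1],0.0],[[0,0,0],[0,0,0.1],0.0],[[0,0,0],[0,0,0.1],0.0],[[0,0,0],[0,0,0],0.0],[[0,0,0],[0,0,0],0.0]]'
python3 - <<'E'
from h import *
s,r=off([.526,-.1455,.079],-84);print(s["force"],s["moment"])
E
```

```text
t: 7.9
tcp_pos: [0.5252, -0.1454, 0.0795]
orientation: [-0.0, 0.92, 0.392, -0.0]
force: [-3.6, 0.2, 3.2]
finger_gap: 0.164
t 7.9 tcp [ 0.5252 -0.1454  0.0795] q [-0.398  0.351  1.781  0.     1.011  0.368] jaw yaw -43.86 zaxis [-1.e-03  5.e-04 -1.e+00]
tool shift [0.0005 0.0006 0.0005] turn 0.701
[-3.59500394  0.24632076  3.24406512] [0.10056033 0.49914199 0.09997799]
```

Forces are low. I'll turn the rest of the way.

```bash
python3 -m handwheel '[[[0,0,0],[0,0,0.1],0.0],[[0,0,0],[0,0,0.1],0.0],[[0,0,0],[0,0,0.1],0.0],[[0,0,0],[0,0,0.1],0.0],[[0,0,0],[0,0,0.1],0.0],[[0,0,0],[0,0,0.1],0.0],[[0,0,0],[0,0,0.06],0.0],[[0,0,0],[0,0,0],0.0]]'
python3 - <<'E'
from h import *
s,r=off([.526,-.1455,.079],-84);print(s["force"],s["moment"])
for c in("scene","side"):
    cv2.imwrite(f"pics/{c}4.png",cv2.resize(vision.grab_frame(c)["color"][130:330,150:400,::-1],None,fx=3,fy=3)[:600])
E
```

```text
t: 8.9
tcp_pos: [0.525, -0.1449, 0.0795]
orientation: [-0.001, 0.997, 0.072, -0.001]
force: [-4.2, 2.8, 5.3]
finger_gap: 0.166
t 8.9 tcp [ 0.525  -0.1449  0.0795] q [-3.980e-01  3.510e-01  1.781e+00  1.000e-03  1.011e+00  1.028e+00] jaw yaw -81.72 zaxis [-0.0014  0.0014 -1.    ]
tool shift [0.0009 0.0007 0.0005] turn 0.04
[-4.23272064  2.84062251  5.2619808 ] [ 0.41140607  0.71117866 -0.10140676]
```

View pics/side4.png

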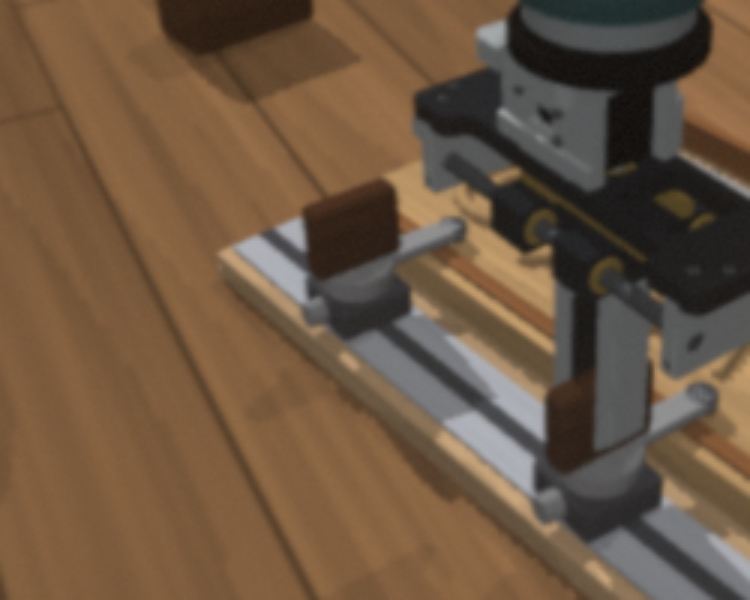

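View pics/scene4.png

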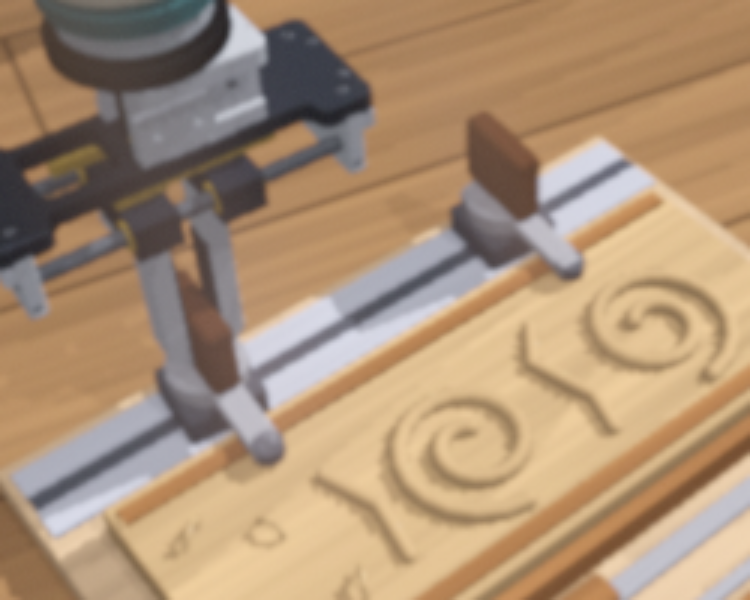

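The toe now lies over the panel, parallel to the mate's toe. I'll release and rise.

```bash
python3 -m handwheel '[[[0,0,0],[0,0,0.03],0.0],[[0,0,0],[0,0,0],0.04],[[0,0,0],[0,0,0],0.06],[[0,0,0],[0,0,0],0.06],[[0,0,0],[0,0,0],0.06],[[0,0,0],[0,0,0],0.06],[[0,0,0],[0,0,0],0.06],[[0,0,0],[0,0,0],0.06]]'
python3 -m handwheel '[[[0,0,-0.01],[0,0,0],0.06],[[0,0,-0.03],[0,0,0],0.06],[[0,0,-0.04],[0,0,0],0.06],[[0,0,-0.04],[0,0,0],0.06],[[0,0,-0.04],[0,0,0],0.06],[[0,0,0],[0,0,0],0.06],[[0,0,0],[0,0,0],0.06],[[0,0,0],[0,0,0],0.06]]'
python3 - <<'E'
from h import *
s,r=off([.526,-.1455,.079],-84);print(s["force"],s["moment"])
for c in("scene","side"):
    cv2.imwrite(f"pics/{c}5.png",cv2.resize(vision.grab_frame(c)["color"][130:330,150:400,::-1],None,fx=3,fy=3,interpolation=2)[:600])
E
```

```text
t: 10.0
tcp_pos: [0.5258, -0.1456, 0.0795]
orientation: [-0.0, 0.998, 0.057, 0.0]
force: [0.3, 0.1, -0.5]
finger_gap: 0.634
t: 11.0
tcp_pos: [0.5248, -0.1452, 0.238]
orientation: [-0.001, 0.998, 0.057, -0.001]
force: [-0.0, -0.2, 0.8]
finger_gap: 0.637
t 11.0 tcp [ 0.5248 -0.1452  0.238 ] q [-0.398  0.223  1.539  0.     1.382  1.059] jaw yaw -83.48 zaxis [-0.0028  0.0012 -1.    ]
tool shift [0.0015 0.0006 0.159 ] turn 0.009
[-0.01889163 -0.20628809  0.81684074] [-0.02574763  0.13797185  0.02349376]
```

View pics/side5.png

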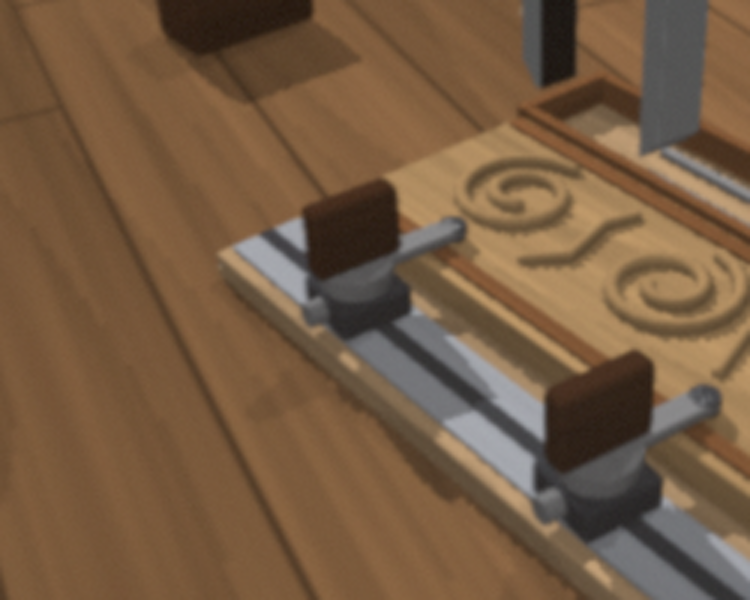

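View pics/scene5.png

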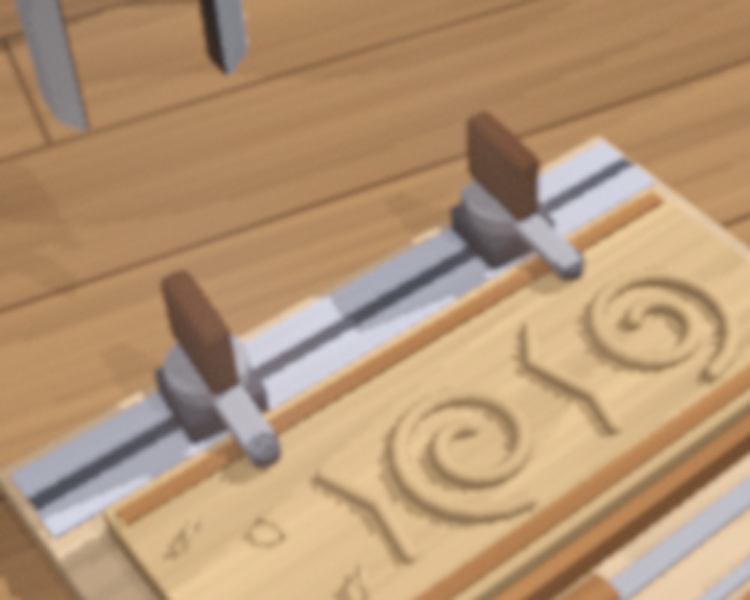

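Both toes lie over the panel and look parallel. In the scene view the open clamp's bar ends are at (176,275) and (233,388), the mate's at (485,118) and (535,210). A quick measurement of both angles, then I'll hand in.

Run:
```python
from h import *
from rig import job
f=vision.grab_frame("side")
for a,b in(((551,394),(645,355)),((310,210),(392,184))):
    p=[atz(f,(u/3+150,v/3+130),.093) for u,v in(a,b)]
    d=p[1]-p[0];print(p[0].round(3),p[1].round(3),np.degrees(np.arctan2(d[1],d[0])).round(1),np.linalg.norm(d).round(4))
print(robot.state()["force"])
job.job_done()
```

```text
[ 0.502 -0.146  0.093] [ 0.55  -0.143  0.093] 3.4 0.0485
[0.463 0.037 0.093] [0.51  0.039 0.093] 3.2 0.0468
[-0.3645438   0.0792043  -0.48471258]
the job is handed in; nothing more can be done
```

I turned the open clamp (the right-hand one, seen from the robot) clockwise past its detent to its locked stop. I then let go, raised the gripper clear and handed the job in at about 11 s.

- **Clamp angle:** after release, the side camera put its bar at 3.4° and the locked clamp's bar at 3.2°. The two are parallel, so it is at its stop with its toe over the panel.
- **Other clamp:** it looks unmoved in the before and after pictures.
- **Contact:** the tool was about 16 cm above grip height, with the external force reading about 0.6 N, which is at noise level.
- **Disagreement:** the 3.2° for the locked clamp is about 2–3° less than my first readings of it (roughly 5°). I put that down to picking points by eye. No other check failed; I had no direct reading of the joint values or their speed.

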